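Turn the rewinder wheel to its threading position

ROBOT

A 6-joint arm with a two-finger parallel gripper is mounted at the origin on the work surface. World frame = base frame: x ahead of the robot, y to its left, z up, the work surface at z = 0. Lengths are in m, angles in rad, forces in N, time in s.
With the tool pointing down it reaches from about 0.35 to 0.975 m from the base axis. Payload 4.9 kg.
Tool frame: the origin (TCP) lies on the mounting face of the last link; the fingertips stand 173 mm ahead of it and the grasp point (between the pads) lies 155 mm ahead of it; z points along the fingers, y is the direction in which the jaws open and shut (so a half turn about z gives the same grasp; the last joint's range is limited). The gripper opens to 85 mm and grips with 20 to 120 N. Pads are 22 mm wide; open, the fingers measure 114 mm over their backs; the gripper's body (76 mm by 85 mm) begins 54 mm behind the grasp point. The pads swing forward as they close: fully open they stand 13 mm farther back than shut.
Start: joints at [1.15, 0.053, 1.613, -0, 1.476, -0.119], TCP at [0.186, 0.597, 0.405] pointing down, gripper open.
Joint ranges: [-3.01, 3.01], [-1.01, 2.22], [0.06, 2.58], [-1.02, 4.17], [0.09, 2.62], [-3.14, 3.14]. Speed limits (rad/s): [2.57, 2.57, 3.14, 3.14, 3.14, 3.14].

INTERFACE

Orientations are given as a unit quaternion [w, x, y, z].
In Python, from plant import manip gives the robot as it stands.
- The arm moves only by the tool play_rows, never from a script. Its argument "increments" is a list of rows, each an object with "offset": the shift along the tool's x, y, z in mm, a list of three; "twist": the turn about the tool's z in rad; "grip": the opening, from 0 (shut) to 1 (fully open). In form: [{"offset": [dx, dy, dz], "twist": twist, "grip": grip}, ...]. A call has 1 to 5 rows; each row is the pose to reach, as a shift and turn from the pose commanded when the call began, along the tool's axes at that moment; what a row does not reach only later rows make up. A row lasts 1/12 s, in which the tool goes at most 41.7 mm and 7.16 degrees, less where a joint would pass 70% of its speed; a pose out of reach is approached as far as the arm can. A call with a gripper value outside its range is refused whole. The fingers move at their own pace and stop on an object; the grip force is fixed at half the most. Time passes only in rows, so rows that repeat a pose let the fingers close. It gives the time, the measured TCP pose, the force and the opening at its end, in the units of the state.
- manip.state(): the state, without advancing time (a new reading comes with each control period).
- manip.grab_frame(name): name is "scene" or "top" or "wrist"; returns the picture (420x560x3 uint8, blue, green, red); there is no depth.
- manip.get_calibration(name): a dict with "fx", "fy", "cx", "cy" (pixels), "T" (4x4, takes a point from camera to world coordinates). Camera axes: x right, y down, z forward; pixel columns grow to the right and rows downward; lengths in m; the calibration is good to about 2 mm. A picture is of the moment at which its call begins: read the wrist's pose just before it. get_calibration takes no time and is no camera call; for the wrist camera it gives the pose at the moment of the call.
- manip.job_done(): hands the job in, once; it reports no verdict.
Trained networks look in the newest picture that a camera, given by its name, has taken for a name from the list of things; names that differ only in an ending like _2 or _b are one class to them, and where a whole thing is asked for, a point or a joint stands for the part that bears it (a point fixed in the world has none). Each returns a list of dicts, best first, with "p" (0 to 1); they miss things now and then, are a little off and sometimes report something else, mostly with a low value. They report only what shows in the picture. A call takes as long as a camera call.
- manip.boxes_of(query, camera): "xyz" ([x, y, z] in m, in the coordinates of the camera as it stood for that picture, good to about 4 mm: the middle of the surface that is visible of it).
- manip.tip_of(query, camera): "xyz" ([x, y, z] in m, in the coordinates of the camera as it stood for that picture, good to about 4 mm: a listed point, or the origin of a listed thing).
The state is a dict: "time": time; "joint_pos": joint angles; "joint_vel": joint speeds; "joint_efforts": joint torques, N m; "tool_pos": TCP position; "tool_rot": TCP orientation; "contact_force": force on the tool from outside, world axes, zero at the start; "ft_torque": the same for the moment, N m; "gripper_width": opening from 0.0 (shut) to 1.0 (fully open).
Only numpy, scipy, OpenCV 4.12 (cv2) and the standard library are available. Lean on these libraries where they do the work, as an engineer would, in place of code of your own. Each camera call takes 0.05 s, during which the arm holds its last target. There are 200 camera calls.

TASK

Set the filament rewinder for threading: turn its big spoked wheel, either way round, until the brass stem on the rim points straight up. Turn it only by gently pushing the beige spokes round with a fingertip, one spoke after another; do not push on the black rim or touch the stem, and leave the other things on the bench where they are. Leave the wheel at rest.

Things in the scene. Friction and masses are not known exactly. Their poses are not given: they have to be found in the camera images.
- wheel (a joint): turn of the wheel on its level axle, rad; 0 or 2 pi = stem straight up; grows clockwise as seen from the robot's side (at pi/2 the stem points right, -y of axle). Starts between 1.9 and 4.4, turns both ways, more than a full turn. Friction of about 0.25 N m holds the wheel where it is left (about 4 N at 65 mm from the axle turns it); it does not coast
- axle (a point): fixed point on the axle in the plane of the spokes, 150 mm above the table; x runs along the axle away from the robot (level, yaw up to 0.3 rad either way), y left along the wheel, z up. Grey hub, radius 22 mm, from 10 mm in front (-x) to 56 mm behind; rim and stem centred 42 mm behind; stand post from 99 mm behind, its top 28 mm above the axle
- spokes: six beige round spokes 12 mm thick, 60 degrees apart, at 30, 90, 150 .. degrees from the stem. Each runs straight out from the hub in the plane of axle to 88 mm from the axle, then bends back (+x) to the rim; the straight part stands 26 mm clear in front of the rim, so a finger can push it sideways there. Origin on the axle, 42 mm behind axle; turns with the wheel
- rim: the black rim, outer radius 118 mm, inner 108 mm, 20 mm wide along the axle; not to be pushed. Origin at its centre on the axle; turns with the wheel
- stem: the brass stem with orange cap 20 mm thick, stands outward from the rim, from 118 to 141 mm from the axle; not to be touched. Origin on the axle at the rim's centre; its own z axis runs outward along the stem
- stem_tip (a point): outer end of the stem, 141 mm from the axle; its z axis points outward along the stem
- lattice_tall: loose printed beige lattice vase, upright, diameter 84, 190 tall; origin under its centre (mm); to be left alone
- lattice_short: loose printed beige lattice vase, upright, diameter 72, 100 tall; origin under its centre (mm); to be left alone
- filament_spool: loose spool of green filament lying flat, diameter 190, 60 tall; origin under its centre (mm); to be left alone
- calipers: loose steel calipers lying flat, 200 long (along own x), jaws stick out 50 to own +y, 12 thick; origin under the middle of the beam (mm); to be left alone
- glue_bottle: loose white glue bottle with orange cap, upright, diameter 44, 110 tall; origin under its centre (mm); to be left alone
- screwdriver: loose screwdriver lying flat along its own x, under 35 tall; origin under its middle (mm); to be left alone
- mug: loose blue mug, diameter 76, 85 tall, handle to own +y; origin under its centre (mm); to be left alone

How it is judged:
By the outcome, as a careful person would: the job done as asked, in the order asked, and still so for the second after the job is handed in, with the robot touching nothing.
It also fails if it takes over 69 s, if anything falls off the work surface, if the arm or the gripper's body presses on something with over 40 N, if the wrist force passes 120 N, or if a joint passes its speed limit or range.

## Working session

There is one attempt and no reset: what is moved stays moved. The work goes in short steps, Python scripts to look and compute and a tool call to move; the robot and the scene stay as the last step left them, time stands still between calls to the robot, and variables do not carry over. Pictures are saved under pics/ and viewed, about 8 in all and at most 12, crops included, and the job is handed in when it is done.

Besides the shell and the picture viewer there is one more tool, called after "Call:" by a JSON object that holds its "name" and its "arguments", one argument or row to a line. play_rows: Moves the arm, as the interface text tells. Its arguments: {"type":"object","properties":{"increments":{"type":"array"}},"required":["increments"]}

```bash
mkdir -p pics; cat > h.py <<'E'
import numpy as np,cv2
from plant import manip
from scipy.spatial.transform import Rotation as R
def w(c,x):
    T=np.array(manip.get_calibration(c)["T"]); return (T@np.r_[x,1])[:3]
def rot(q): return R.from_quat([q[1],q[2],q[3],q[0]])
def px(c,p):
    k=manip.get_calibration(c);q=np.linalg.inv(np.array(k["T"]))@np.r_[p,1]
    return k["fx"]*q[0]/q[2]+k["cx"],k["fy"]*q[1]/q[2]+k["cy"]
E
python3 - <<'E'
from h import *
np.set_printoptions(precision=3,suppress=True)
ims=[]
for c in("scene","top"):
    cv2.imwrite(f"pics/{c}0.png",manip.grab_frame(c))
    print(c,np.array(manip.get_calibration(c)["T"]))
    for q in("axle","stem_tip","spokes","rim","stem"):
        print(q,[(round(d["p"],2),w(c,d["xyz"])) for d in manip.tip_of(q,c)[:2]])
for q in("lattice_tall","lattice_short","filament_spool","calipers","glue_bottle","screwdriver","mug"):
    print(q,[(round(d["p"],2),w("top",d["xyz"])) for d in manip.tip_of(q,"top")[:1]])
s=manip.state();print(s["time"],s["tool_pos"],rot(s["tool_rot"]).as_matrix())
E
```

```text
scene [[ 0.614  0.582 -0.533  1.239]
 [ 0.789 -0.463  0.404 -0.536]
 [-0.012 -0.668 -0.744  1.172]
 [ 0.     0.     0.     1.   ]]
axle [(0.63, array([0.525, 0.034, 0.152])), (0.18, array([0.566, 0.039, 0.15 ]))]
stem_tip [(0.41, array([ 0.577, -0.067,  0.058]))]
spokes [(0.76, array([0.565, 0.041, 0.152])), (0.49, array([0.661, 0.388, 0.002]))]
rim [(0.94, array([0.563, 0.034, 0.147])), (0.74, array([0.562, 0.039, 0.153]))]
stem []
top [[ 0.022 -0.991  0.131  0.343]
 [-1.    -0.024 -0.018 -0.014]
 [ 0.021 -0.13  -0.991  1.731]
 [ 0.     0.     0.     1.   ]]
axle []
stem_tip [(0.66, array([0.524, 0.032, 0.151]))]
spokes [(0.56, array([0.565, 0.037, 0.154]))]
rim [(0.91, array([0.565, 0.036, 0.152]))]
stem []
lattice_tall [(0.81, array([0.662, 0.383, 0.001]))]
lattice_short [(0.84, array([ 0.653, -0.355,  0.   ]))]
filament_spool [(0.91, array([ 0.453,  0.477, -0.002]))]
calipers [(0.87, array([0.416, 0.029, 0.001]))]
glue_bottle [(0.56, array([ 0.547, -0.372,  0.005]))]
screwdriver [(0.53, array([ 0.364, -0.47 ,  0.   ]))]
mug [(0.66, array([ 0.563, -0.549,  0.002]))]
0.95 [0.186 0.597 0.405] [[-0.955  0.297  0.   ]
 [ 0.297  0.955  0.   ]
 [-0.     0.    -1.   ]]
```

View pics/scene0.png

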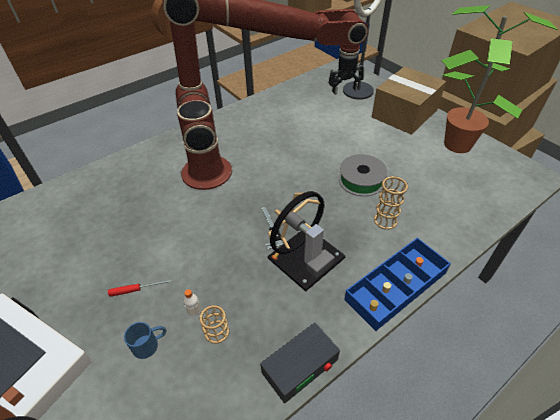

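View pics/top0.png

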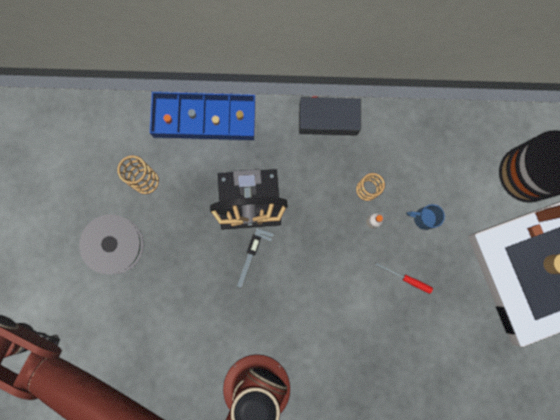

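The stem points down and to the right at about 132° clockwise. I'll push spokes down on the left side (anticlockwise) with the far finger of the open gripper. That finger will sit in the spoke plane, with the gripper body in front of it.

Call:
{"name": "play_rows", "arguments": {
  "increments": [
    {"offset": [-26, -31, -3], "twist": 0, "grip": 1},
    {"offset": [-52, -62, -6], "twist": 0, "grip": 1},
    {"offset": [-78, -93, -9], "twist": 0, "grip": 1},
    {"offset": [-104, -124, -12], "twist": 0, "grip": 1},
    {"offset": [-130, -155, -15], "twist": 0, "grip": 1}
  ]
}}

```text
time: 1.37
tool_pos: [0.264, 0.4085, 0.4198]
tool_rot: [0.0, 0.15, 0.989, 0.0]
contact_force: [1.4, 0.2, 1.2]
gripper_width: 1.001
```

Call:
{"name": "play_rows", "arguments": {
  "increments": [
    {"offset": [-26, -31, -3], "twist": 0, "grip": 1},
    {"offset": [-52, -62, -6], "twist": 0, "grip": 1},
    {"offset": [-78, -93, -9], "twist": 0, "grip": 1},
    {"offset": [-104, -124, -12], "twist": 0, "grip": 1},
    {"offset": [-130, -155, -15], "twist": 0, "grip": 1}
  ]
}}

```text
time: 1.78
tool_pos: [0.3419, 0.2217, 0.4352]
tool_rot: [0.001, 0.15, 0.989, 0.0]
contact_force: [1.7, 0.1, 0.1]
gripper_width: 1.0
```

Call:
{"name": "play_rows", "arguments": {
  "increments": [
    {"offset": [-26, -31, -3], "twist": 0.12, "grip": 1},
    {"offset": [-52, -62, -6], "twist": 0.24, "grip": 1},
    {"offset": [-78, -93, -9], "twist": 0.36, "grip": 1},
    {"offset": [-104, -124, -12], "twist": 0.48, "grip": 1},
    {"offset": [-130, -155, -15], "twist": 0.6, "grip": 1}
  ]
}}

```text
time: 2.2
tool_pos: [0.42, 0.0348, 0.4503]
tool_rot: [0.001, 0.439, 0.899, 0.0]
contact_force: [0.7, 0.1, -0.2]
gripper_width: 0.996
```

Call:
{"name": "play_rows", "arguments": {
  "increments": [
    {"offset": [0, 0, 0], "twist": 0.11, "grip": 1},
    {"offset": [0, 0, 0], "twist": 0.22, "grip": 1},
    {"offset": [0, 0, 0], "twist": 0.33, "grip": 1},
    {"offset": [0, 0, 0], "twist": 0.44, "grip": 1},
    {"offset": [0, 0, 0], "twist": 0.55, "grip": 1}
  ]
}}

```text
time: 2.62
tool_pos: [0.4199, 0.0366, 0.4498]
tool_rot: [0.0, 0.666, 0.746, 0.0]
contact_force: [-1.1, 0.6, -0.4]
gripper_width: 1.0
```

```bash
python3 - <<'E'
from h import *
np.set_printoptions(precision=3,suppress=True)
s=manip.state();print(s["time"],s["tool_pos"],s["gripper_width"],s["contact_force"],rot(s["tool_rot"]).as_matrix())
for c in("wrist","scene"):
    cv2.imwrite(f"pics/{c}1.png",manip.grab_frame(c))
    for q in("axle","stem_tip","spokes","rim"):
        print(c,q,[(round(d["p"],2),w(c,d["xyz"])) for d in manip.tip_of(q,c)[:2]])
print(np.array(manip.get_calibration("wrist")["T"]))
E
```

```text
2.6167 [0.42  0.037 0.45 ] 1.0001215469860558 [-1.052  0.567 -0.356] [[-0.113  0.994  0.   ]
 [ 0.994  0.113  0.   ]
 [ 0.     0.    -1.   ]]
wrist axle [(0.67, array([0.524, 0.034, 0.149]))]
wrist stem_tip []
wrist spokes [(0.97, array([0.568, 0.038, 0.154]))]
wrist rim []
scene axle [(0.85, array([0.523, 0.034, 0.149]))]
scene stem_tip [(0.61, array([ 0.576, -0.066,  0.058]))]
scene spokes [(0.8, array([0.567, 0.04 , 0.151]))]
scene rim [(0.76, array([0.563, 0.037, 0.15 ]))]
[[ 0.993  0.114  0.037  0.412]
 [ 0.12  -0.945 -0.304  0.115]
 [ 0.     0.306 -0.952  0.42 ]
 [ 0.     0.     0.     1.   ]]
```

View pics/wrist1.png

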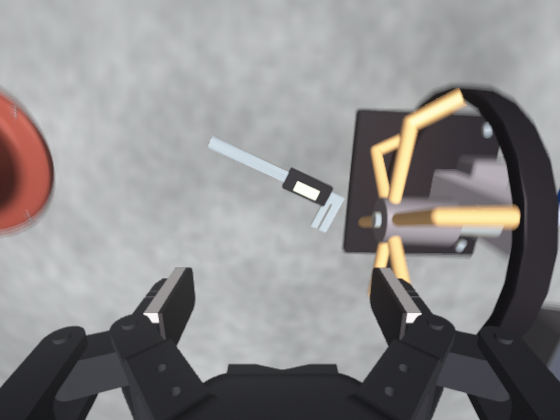

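The wrist view confirms the yaw of 0.115 and the spokes at 18° and −42°, with the hub end at about px (378,218). I'll bring the far finger over the spoke plane and then lower it between those two upper spokes.

Call:
{"name": "play_rows", "arguments": {
  "increments": [
    {"offset": [-12, 25, 0], "twist": 0, "grip": 1},
    {"offset": [-24, 50, 0], "twist": 0, "grip": 1},
    {"offset": [-24, 50, 22], "twist": 0, "grip": 1},
    {"offset": [-24, 50, 44], "twist": 0, "grip": 1},
    {"offset": [-24, 50, 67], "twist": 0, "grip": 1}
  ]
}}

```text
time: 3.53
tool_pos: [0.473, 0.0187, 0.3824]
tool_rot: [0.0, 0.664, 0.748, 0.0]
contact_force: [-0.1, 0.0, 0.1]
gripper_width: 1.001
```

```bash
cat >> h.py <<'E'
A=np.array([.524,.034,.150]);psi=.115
def rel():
    s=manip.state();d=np.array(s["tool_pos"])-A
    ex=np.array([np.cos(psi),np.sin(psi),0]);ey=np.array([-np.sin(psi),np.cos(psi),0])
    print("t",s["time"],"ax,left,tip160z mm",np.round(1e3*np.array([d@ex,d@ey,d[2]-.16]),1),"F",np.round(s["contact_force"],1))
E
python3 - <<'E'
from h import *
rel()
a=manip.grab_frame("wrist");b=manip.grab_frame("scene")[170:300,220:370]
cv2.imwrite("pics/m2.png",np.vstack([a[60:],cv2.resize(b,(560,485))[:240]]) if 0 else a)
cv2.imwrite("pics/s2.png",cv2.resize(b,None,fx=5,fy=4.5,interpolation=3))
E
```

```text
t 3.5333 ax,left,tip160z mm [-52.5  -9.3  72.4] F [-0.1  0.   0.1]
```

View pics/m2.png

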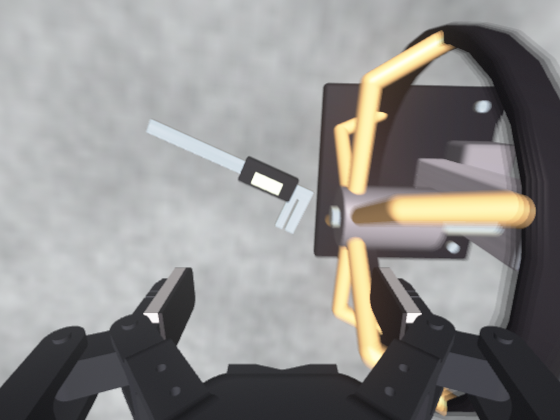

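View pics/s2.png

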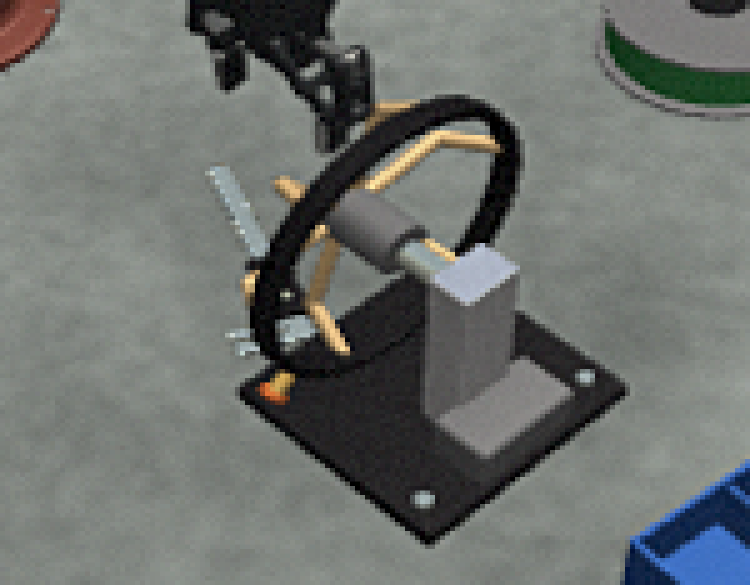

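The finger stands between the spokes at +18° and −42° with no contact, clear of the rim. Starting the push.

Call:
{"name": "play_rows", "arguments": {
  "increments": [
    {"offset": [8, 0, 0], "twist": 0, "grip": 1},
    {"offset": [15, 0, 0], "twist": 0, "grip": 1},
    {"offset": [20, 1, 1], "twist": 0, "grip": 1},
    {"offset": [25, 1, 3], "twist": 0, "grip": 1},
    {"offset": [30, 1, 5], "twist": 0, "grip": 1}
  ]
}}

```text
time: 4.05
tool_pos: [0.4703, 0.0493, 0.3799]
tool_rot: [0.002, 0.664, 0.748, 0.001]
contact_force: [0.1, -3.2, 3.8]
gripper_width: 0.999
```

```bash
cat >> h.py <<'E'
def ang(c="scene"):
    manip.grab_frame(c);ey=np.array([-np.sin(psi),np.cos(psi),0])
    for d in manip.tip_of("stem_tip",c)[:2]:
        v=w(c,d["xyz"])-A; print("stem deg CCW from up",round(d["p"],2),np.round(np.degrees(np.arctan2(v@ey,v[2])),1),np.round(v,3),round(np.hypot(v@ey,v[2]),3))
E
python3 -c "
from h import *
rel();ang()"
```

```text
t 4.05 ax,left,tip160z mm [-51.6  21.4  69.9] F [ 0.1 -3.2  3.8]
stem deg CCW from up 0.73 -19.3 [0.039 0.003 0.004] 0.004
stem deg CCW from up 0.58 -122.7 [ 0.05  -0.113 -0.076] 0.14
```

Call:
{"name": "play_rows", "arguments": {
  "increments": [
    {"offset": [9, 0, 3.5], "twist": 0, "grip": 1},
    {"offset": [18, 0, 9.5], "twist": 0, "grip": 1},
    {"offset": [25, 0, 15.5], "twist": 0, "grip": 1},
    {"offset": [33, 0, 23], "twist": 0, "grip": 1},
    {"offset": [39, 0, 31], "twist": 0, "grip": 1}
  ]
}}

```text
time: 4.57
tool_pos: [0.465, 0.0883, 0.3459]
tool_rot: [-0.0, 0.664, 0.748, -0.0]
contact_force: [-0.2, -3.7, 2.6]
gripper_width: 0.999
```

```bash
python3 -c "
from h import *
rel();ang()"
```

```text
t 4.5667 ax,left,tip160z mm [-52.4  60.7  35.9] F [-0.2 -3.7  2.6]
stem deg CCW from up 0.46 -84.2 [ 0.051 -0.133  0.014] 0.139
stem deg CCW from up 0.44 -64.0 [0.043 0.001 0.002] 0.004
```

Call:
{"name": "play_rows", "arguments": {
  "increments": [
    {"offset": [6, 0, 9.5], "twist": 0, "grip": 1},
    {"offset": [10.5, 0, 19], "twist": 0, "grip": 1},
    {"offset": [13.5, 0, 26], "twist": 0, "grip": 1},
    {"offset": [13.5, 0, 26], "twist": 0, "grip": 1}
  ]
}}

```text
time: 5.0
tool_pos: [0.463, 0.1015, 0.3186]
tool_rot: [-0.001, 0.664, 0.748, -0.001]
contact_force: [-0.0, -0.2, -0.4]
gripper_width: 0.995
```

```bash
python3 -c "
from h import *
rel();ang()"
```

```text
t 5.0 ax,left,tip160z mm [-52.8  74.1   8.6] F [-0.  -0.2 -0.4]
stem deg CCW from up 0.41 -62.4 [ 0.051 -0.115  0.063] 0.136
```

Call:
{"name": "play_rows", "arguments": {
  "increments": [
    {"offset": [0, 0, -30], "twist": 0, "grip": 1},
    {"offset": [0, 0, -65], "twist": 0, "grip": 1},
    {"offset": [0, 0, -100], "twist": 0, "grip": 1},
    {"offset": [0, 0, -130], "twist": 0, "grip": 1},
    {"offset": [0, 0, -130], "twist": 0, "grip": 1}
  ]
}}

```text
time: 5.52
tool_pos: [0.4645, 0.1011, 0.4593]
tool_rot: [0.005, 0.664, 0.748, 0.005]
contact_force: [1.3, 0.1, 0.8]
gripper_width: 0.998
```

Call:
{"name": "play_rows", "arguments": {
  "increments": [
    {"offset": [-36, 0, 0], "twist": 0, "grip": 1},
    {"offset": [-72, 0, 0], "twist": 0, "grip": 1},
    {"offset": [-72, 0, 0], "twist": 0, "grip": 1}
  ]
}}

```text
time: 5.77
tool_pos: [0.4726, 0.0259, 0.4508]
tool_rot: [0.001, 0.666, 0.746, -0.0]
contact_force: [0.9, 1.2, -1.1]
gripper_width: 0.998
```

```bash
python3 - <<'E'
from h import *
rel();ang();ang("top")
cv2.imwrite("pics/w3.png",manip.grab_frame("wrist"))
E
```

```text
t 5.7667 ax,left,tip160z mm [-52.   -2.2 140.8] F [ 0.9  1.2 -1.1]
stem deg CCW from up 0.46 -62.1 [ 0.053 -0.116  0.064] 0.138
stem deg CCW from up 0.6 -110.4 [ 0.128 -0.39  -0.149] 0.428
stem deg CCW from up 0.4 -60.6 [ 0.051 -0.12   0.07 ] 0.143
```

View pics/w3.png

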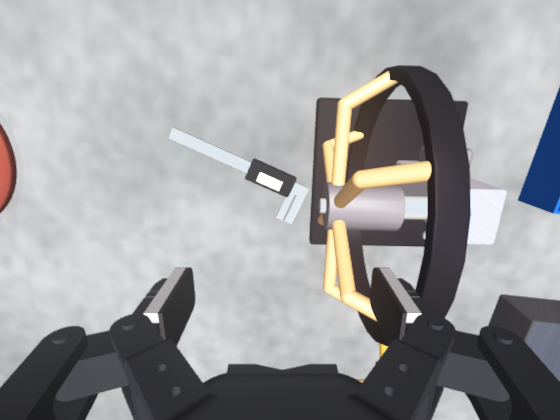

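Call:
{"name": "play_rows", "arguments": {
  "increments": [
    {"offset": [0, 0, 24], "twist": 0, "grip": 1},
    {"offset": [0, 0, 48], "twist": 0, "grip": 1},
    {"offset": [0, 0, 71], "twist": 0, "grip": 1},
    {"offset": [9, 0, 71], "twist": 0, "grip": 1},
    {"offset": [16, 0, 71], "twist": 0, "grip": 1}
  ]
}}

```text
time: 6.43
tool_pos: [0.4697, 0.0468, 0.3785]
tool_rot: [-0.001, 0.663, 0.748, -0.001]
contact_force: [-0.3, 0.5, 0.2]
gripper_width: 1.0
```

```bash
python3 -c "
from h import *
rel();ang()"
```

```text
t 6.4333 ax,left,tip160z mm [-52.5  18.9  68.5] F [-0.3  0.5  0.2]
stem deg CCW from up 0.27 175.1 [-0.109  0.    -0.151] 0.152
```

Call:
{"name": "play_rows", "arguments": {
  "increments": [
    {"offset": [6, 0, 2], "twist": 0, "grip": 1},
    {"offset": [12.5, 0, 5.5], "twist": 0, "grip": 1},
    {"offset": [21, 0, 11.5], "twist": 0, "grip": 1},
    {"offset": [29, 0, 17.5], "twist": 0, "grip": 1},
    {"offset": [36, 0, 25], "twist": 0, "grip": 1}
  ]
}}

```text
time: 6.95
tool_pos: [0.4663, 0.0819, 0.3552]
tool_rot: [0.001, 0.664, 0.748, 0.001]
contact_force: [0.8, -3.1, 1.2]
gripper_width: 1.001
```

```bash
python3 -c "
from h import *
rel();ang()"
```

```text
t 6.95 ax,left,tip160z mm [-51.8  54.2  45.2] F [ 0.8 -3.1  1.2]
stem deg CCW from up 0.49 -30.6 [ 0.049 -0.065  0.119] 0.138
```

Call:
{"name": "play_rows", "arguments": {
  "increments": [
    {"offset": [7, 0, 8], "twist": 0, "grip": 1},
    {"offset": [12.5, 0, 17.5], "twist": 0, "grip": 1},
    {"offset": [17, 0, 27], "twist": 0, "grip": 1},
    {"offset": [18.5, 0, 30], "twist": 0, "grip": 1},
    {"offset": [18.5, 0, 30], "twist": 0, "grip": 1}
  ]
}}

```text
time: 7.47
tool_pos: [0.4633, 0.1, 0.323]
tool_rot: [-0.001, 0.664, 0.748, -0.001]
contact_force: [0.2, 0.8, -0.3]
gripper_width: 1.003
```

```bash
python3 - <<'E'
from h import *
rel();ang();ang()
cv2.imwrite("pics/w4.png",manip.grab_frame("wrist"))
E
```

```text
t 7.4667 ax,left,tip160z mm [-52.8  72.5  13. ] F [ 0.2  0.8 -0.3]
stem deg CCW from up 0.54 -4.7 [ 0.044 -0.006  0.139] 0.139
stem deg CCW from up 0.41 -4.6 [ 0.043 -0.006  0.136] 0.136
```

View pics/w4.png

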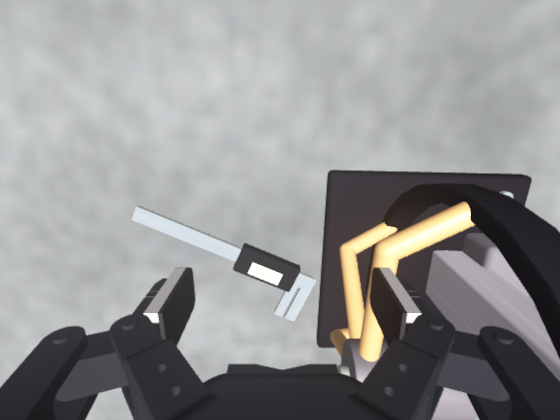

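Call:
{"name": "play_rows", "arguments": {
  "increments": [
    {"offset": [0.5, 0, 1.5], "twist": 0, "grip": 1},
    {"offset": [0.5, 0, 3], "twist": 0, "grip": 1},
    {"offset": [0.5, 0, 4], "twist": 0, "grip": 1},
    {"offset": [0.5, 0, 5], "twist": 0, "grip": 1},
    {"offset": [0.5, 0, 5], "twist": 0, "grip": 1}
  ]
}}

```text
time: 8.13
tool_pos: [0.4639, 0.1001, 0.3201]
tool_rot: [0.0, 0.664, 0.748, 0.001]
contact_force: [1.1, 0.7, 3.2]
gripper_width: 1.003
```

```bash
python3 - <<'E'
from h import *
rel();ang();ang();ang("top")
E
```

```text
t 8.1333 ax,left,tip160z mm [-52.1  72.6  10.1] F [1.1 0.7 3.2]
stem deg CCW from up 0.48 108.4 [-0.079  0.445 -0.15 ] 0.475
stem deg CCW from up 0.44 -2.8 [ 0.04  -0.002  0.14 ] 0.14
stem deg CCW from up 0.39 -2.2 [ 0.044 -0.     0.14 ] 0.14
stem deg CCW from up 0.47 -4.4 [ 0.037 -0.007  0.142] 0.143
stem deg CCW from up 0.31 -170.5 [-0.001 -0.001 -0.003] 0.003
```

Call:
{"name": "play_rows", "arguments": {
  "increments": [
    {"offset": [0, 0, 1.5], "twist": 0, "grip": 1},
    {"offset": [0, 0, 3], "twist": 0, "grip": 1},
    {"offset": [0, 0, 4], "twist": 0, "grip": 1},
    {"offset": [0, 0, 4], "twist": 0, "grip": 1},
    {"offset": [0, 0, 4], "twist": 0, "grip": 1}
  ]
}}

```text
time: 8.85
tool_pos: [0.4636, 0.0999, 0.3153]
tool_rot: [-0.0, 0.664, 0.748, -0.0]
contact_force: [0.7, 0.5, 2.6]
gripper_width: 1.0
```

```bash
python3 - <<'E'
from h import *
rel();ang();ang()
E
```

```text
t 8.85 ax,left,tip160z mm [-52.4  72.4   5.3] F [0.7 0.5 2.6]
stem deg CCW from up 0.46 1.7 [0.042 0.009 0.136] 0.136
stem deg CCW from up 0.34 -12.8 [0.04  0.004 0.003] 0.003
stem deg CCW from up 0.38 1.2 [0.04  0.008 0.138] 0.138
```

Call:
{"name": "play_rows", "arguments": {
  "increments": [
    {"offset": [0, 0, -15], "twist": 0, "grip": 1},
    {"offset": [0, 0, -45], "twist": 0, "grip": 1},
    {"offset": [0, 0, -80], "twist": 0, "grip": 1},
    {"offset": [0, -15, -110], "twist": 0, "grip": 1},
    {"offset": [0, -40, -130], "twist": 0, "grip": 1}
  ]
}}

```text
time: 9.47
tool_pos: [0.4244, 0.095, 0.4483]
tool_rot: [0.001, 0.664, 0.748, 0.0]
contact_force: [0.1, -0.0, 0.1]
gripper_width: 0.997
```

Call:
{"name": "play_rows", "arguments": {
  "increments": [
    {"offset": [-30, -25, 0], "twist": 0, "grip": 1},
    {"offset": [-60, -40, -10], "twist": 0, "grip": 1},
    {"offset": [-60, -50, -10], "twist": 0, "grip": 1},
    {"offset": [-60, -50, -10], "twist": 0, "grip": 1}
  ]
}}

```text
time: 9.8
tool_pos: [0.3803, 0.0286, 0.4558]
tool_rot: [0.0, 0.665, 0.747, -0.0]
contact_force: [-0.2, 0.1, 0.1]
gripper_width: 0.998
```

```bash
python3 - <<'E'
from h import *
rel();ang();ang();ang("top");ang("wrist")
b=manip.grab_frame("scene");u=manip.grab_frame("wrist")
cv2.imwrite("pics/f_s.png",cv2.resize(b[170:300,220:370],None,fx=5,fy=4.5,interpolation=3))
R0=A+.042*np.array([np.cos(psi),np.sin(psi),0]);ey=np.array([-np.sin(psi),np.cos(psi),0])
for c in("scene","wrist"):
  for a in(-3,0,3):
    t=np.radians(a);p=R0+.141*(np.sin(t)*ey+np.cos(t)*np.array([0,0,1]));print(c,a,np.round(px(c,p),1))
cv2.imwrite("pics/f_w.png",u)
E
```

```text
t 9.8 ax,left,tip160z mm [-143.3   11.1  145.8] F [-0.2  0.1  0.1]
stem deg CCW from up 0.55 108.4 [-0.083  0.446 -0.151] 0.477
stem deg CCW from up 0.41 2.6 [0.038 0.011 0.137] 0.137
stem deg CCW from up 0.56 1.1 [0.039 0.007 0.139] 0.139
stem deg CCW from up 0.38 -107.0 [-0.164 -0.501 -0.147] 0.501
stem deg CCW from up 0.36 -1.5 [0.04  0.001 0.144] 0.144
scene -3 [297. 194.]
scene 0 [298.7 192.8]
scene 3 [300.4 191.6]
wrist -3 [632.5 313.7]
wrist 0 [638.1 301.7]
wrist 3 [642.9 288.8]
```

View pics/f_s.png

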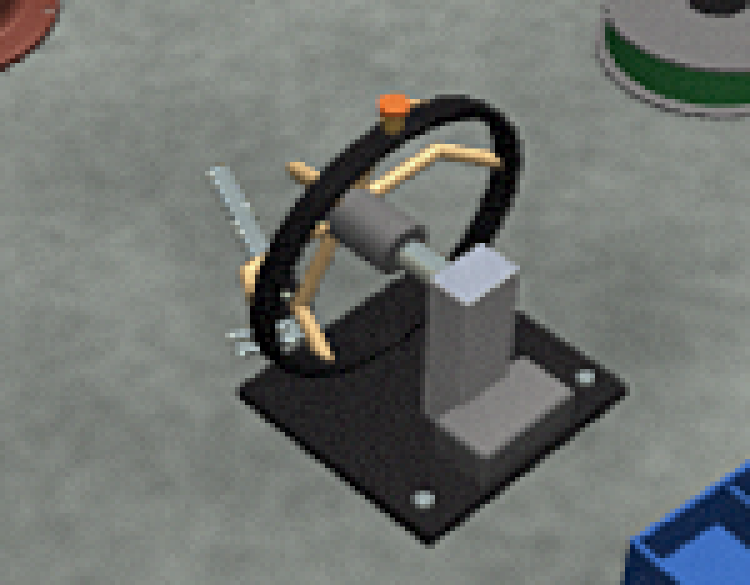

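View pics/f_w.png

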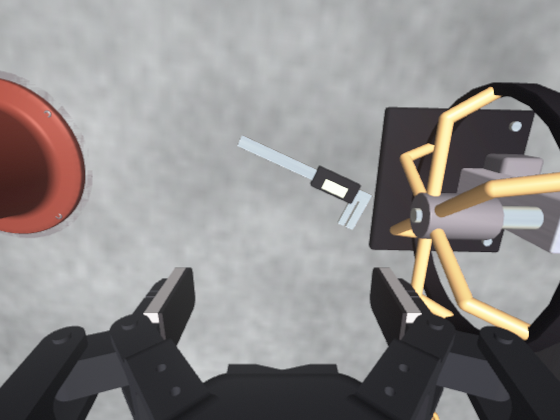

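```bash
python3 -c "
from h import *
print(manip.job_done());rel()"
```

```text
the job is handed in; nothing more can be done
None
the job is handed in; nothing more can be done
```

The wheel is set for threading: the brass stem points straight up, to within about 2°, and the job is handed in. I turned the wheel about 132° anticlockwise as seen from the robot. The fingertip pushed two left-hand spokes down, one after the other, with about 5 N or less in the force readings. I then backed the arm off well clear of the wheel.

**Final checks**
- **Stem angle, scene picture:** the orange cap sits at px (298.8, 192.9). My prediction for straight up was (298.7, 192.8).
- **Stem angle, networks:** after I dropped obvious false detections, they read +2.6° and +1.1° from the scene camera and −1.5° from the top or wrist camera. They disagree by a few degrees but average close to zero.
- **Contact:** the force on the tool was about zero after the arm backed off, and the clock read about 10 s of the 69 s allowed.
- **Rim, stem and other items:** I planned the finger's path clear of the rim and stem and saw no sign of contact. The calipers, the nearest loose item, looked unmoved in the last picture. I did not re-measure the other items, but the arm did not go near them at bench height.

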